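# Show the cocoa loaf to the phone with the clip-on tin lifter

### The arm

A 6-joint arm with a two-finger parallel gripper is mounted at the origin on a cart in front of the work surface, level with it; the furniture and walls round the work are solid. World frame = base frame: x ahead of the robot, y to its left, z up, the work surface at z = 0. Lengths are in mm, angles in rad, forces in N, time in s.
With the tool pointing down it reaches from about 325 to 775 mm from the base axis. Payload 5.5 kg.
Tool frame: the origin (TCP) lies at the very end of the fingers, on their centre line; the grasp point (between the pads) lies env.tcp_to_grasp behind it (env.tcp_to_grasp is the distance from the TCP to the grasp point, in mm); z points along the fingers, y is the line along which they close (so a half turn about z gives the same grasp; the last joint's range is limited). The gripper opens to 88 mm and grips with 3 to 60 N. Pads are 20 mm wide; open, the fingers measure 115 mm over their backs; the gripper's body (75 mm by 178 mm) begins 61 mm behind the grasp point.
Start: joints at [-1.212, 0.091, 1.231, -0, 1.82, -0.057], TCP at [242.354, -548.89, 222.631] pointing down, gripper open.
Joint ranges: [-2.87, 2.87], [-0.86, 2.18], [0.17, 2.46], [-1.51, 4.65], [0.06, 2.69], [-2.65, 2.65]. Speed limits (rad/s): [2.57, 2.57, 3.01, 3.14, 3.14, 3.14].

### API

Orientations are given as a unit quaternion [w, x, y, z].
In Python, from plant import env gives the robot as it stands.
- The arm moves only by the tool play_rows, never from a script. Its argument "motion" is a list of rows, each a list of 5 numbers: the closure, from 0 (fully open) to 1 (shut), then the shift along the tool's x, y, z in mm, then the turn about the tool's z in rad. A call has 1 to 5 rows; each row is the pose to reach, as a shift and turn from the pose commanded when the call began, along the tool's axes at that moment; what a row does not reach only later rows make up. A row lasts 1/12 s, in which the tool goes at most 41.7 mm and 7.16 degrees, less where a joint would pass 70% of its speed; a pose out of reach is approached as far as the arm can. A call with a gripper value outside its range is refused whole. The fingers move at their own pace and stop on an object; "squeeze" is the grip in N (left out, the last holds). Time passes only in rows, so rows that repeat a pose let the fingers close. It gives the time, the measured TCP pose, the force, the opening and the grip force at its end, in the units of the state.
- env.read_state(): the state, without advancing time (a new reading comes with each control period).
- env.get_image(name): name is "scene" or "top" or "wrist"; returns a dict with "frame" (400x640x3 uint8, red, green, blue), "camera_matrix" (3x3 intrinsics, pixels), "world_to_cam" (4x4, takes a point from world to camera coordinates); the wrist camera has in their place "tool_from_camera" (4x4, takes a point from camera to tool coordinates, whose origin is the TCP and whose axes are the flange's). Camera axes: x right, y down, z forward; pixel columns grow to the right and rows downward; lengths in mm; the calibration is good to about 2 mm. A picture is of the moment at which its call begins: read the wrist's pose just before it. There is no depth.
- env.finish_job(): hands the job in; it is judged then, once.
The state is a dict: "clock": time; "q": joint angles; "joint_velocities": joint speeds; "tau": joint torques, N m; "ee_pos": TCP position; "tool_rot": TCP orientation; "ft_force": force on the tool from outside, world axes, zero at the start; "torque": the same for the moment, N m; "grip_width": opening from 0.0 (shut) to 1.0 (fully open); "grasp_force": force on a finger pad.
Only numpy, scipy, OpenCV 4.12 (cv2) and the standard library are available. Lean on these libraries where they do the work, as an engineer would, in place of code of your own. Each camera call takes 0.05 s, during which the arm holds its last target. There are 200 camera calls.

### The job

The three little loaf tins on the round board are hot from the oven, so never touch a tin with the robot itself: take the spring-clip tin lifter off the edge of the grey metal box, push it fully down onto the middle of a long side of the tin with the dark cocoa loaf, and lift that tin off the board by it. Hold the tin up to the phone that is filming: in the middle of the lens's view, about 20 cm in front of the lens, level, with a long side square to the lens and the lifter on the side away from the phone. Finish while holding it there, quite still, and neither shift the two golden loaves nor knock the phone or its stand.

Things in the scene. Friction and masses are not known exactly. Their poses are not given: they have to be found in the camera images.
- lifter: Clip-on tin lifter, loose, 90 g: black upright handle on a spring clip open downward, 26 mm wide. Origin: middle of the seat inside the clip, where a wall's top edge rests. z up along the handle, y along the wall, x from the fixed outer jaw to the hinged inner jaw: +x points into the tin or box it sits on. Starts seated on the grey box's front wall. Pulls straight up off a wall with 5 to 20 N.
- lifter_handle (a point): Centre of the lifter's black handle, where to grip it: 56 mm above the lifter's origin and 2 mm to its -x side. The handle is 16 mm thick along x, 21 mm along y, and runs 29 mm above and below this point. A red thumb lever stands on the +x side up to 32 mm above the lifter's origin and 28 mm out.
- lifter_jaw (a joint): Angle of the lifter's sprung inner jaw: 0 on a 3 mm wall (pressing it with about 6 N), about -0.09 shut on nothing, positive wider open. Pushed down over a 3 mm wall the lips spread the jaw by themselves (about 5 to 20 N); push on until the seat rests on the wall's edge.
- lifter_lip (a point): Lower end of the inner jaw's turned-in lip: 19 mm below the lifter's origin, 9 mm to its +x side. The inner jaw grips 6 mm below the origin. The fixed outer jaw's gripping face lies 1.5 mm to the -x side of the origin, down to 28 mm below it; its flared lip ends 37 mm below the origin and 9 mm out to -x.
- cocoa_tin: Dark steel mini loaf tin with a dark brown cocoa loaf, loose, 0.18 kg: 72 mm (x) by 104 mm (y, the long sides) by 48 mm high, upright walls 3 mm thick. Origin: centre of the underside, z up. The long sides' top edges have their middles at (-34.5, 0, 48) and (34.5, 0, 48) mm. The loaf's top is 22 mm below the edge along the walls and 12 mm below it in the middle.
- cocoa_tin_mid (a point): Centre of the cocoa loaf's tin, 24 mm above its underside: the point to be held in the middle of the lens's view.
- plain_tin_a: The same kind of tin with a golden loaf, loose; stays where it is. Origin: centre of the underside, axes as for the cocoa tin.
- plain_tin_b: The second tin with a golden loaf, loose; stays where it is. Origin and axes as for the other.
- board: Round wooden serving board, fixed, 43 mm thick and about 355 mm across, with two strap handles. Origin: about the centre of its underside. The three tins stand on it.
- grey_box: Dark grey open metal box, fixed, 110 by 110 mm, 100 mm high, walls 3 mm thick. Origin: about the centre of its underside, z up. Its front wall lies at x = -52.5 mm; the lifter is clipped there at the start.
- phone: Phone held upright on its stand, fixed, 73 by 150 mm, its round camera island towards the robot. Origin: at the main lens, 0.29 m above the worktop. Its x axis is the direction in which the lens looks (towards the robot's side and 30 degrees below level), y is level, z is the phone's upward edge.
- phone_stand: Metal stand of the phone, fixed: disc foot 124 mm across and an upright post 0.27 m high, both centred 62 mm to the +x side of the origin. Origin: on the worktop straight below the lens, which is 0.291 m up; -x points to where the lens looks.

How it is judged:
By the outcome, as a careful person would: the job done as asked, in the order asked, and still so for the second after the job is handed in, while the arm keeps its last pose, push and grip.
It also fails if it takes over 48 s, if anything falls off the work surface, if the arm or the gripper's body presses on something with over 40 N, if the wrist force passes 120 N, or if a joint passes its speed limit or range.

## Working session

There is one attempt and no reset: what is moved stays moved. The work goes in short steps, Python scripts to look and compute and a tool call to move; the robot and the scene stay as the last step left them, time stands still between calls to the robot, and variables do not carry over. Pictures are saved under pics/ and viewed, at most 10 in all, crops included, and the job is handed in when it is done.

Besides the shell and the picture viewer there is one more tool, called after ">>>" in YAML: its name, and indented under it one key for each argument. play_rows: Moves the arm, as the interface text tells. Its arguments: {"type":"object","properties":{"motion":{"type":"array"},"squeeze":{"type":"number"}},"required":["motion"]}

```bash
mkdir -p pics; ls; cat > h.py <<'E'
import numpy as np, cv2
from plant import env
from scipy.spatial.transform import Rotation as R
def rot(q): return R.from_quat([q[1],q[2],q[3],q[0]]).as_matrix()
def grab(n,f=None):
    s=env.read_state(); d=env.get_image(n); im=cv2.cvtColor(d['frame'],cv2.COLOR_RGB2BGR)
    if f: cv2.imwrite('pics/'+f,im)
    K=np.array(d['camera_matrix'])
    if n=='wrist':
        T=np.eye(4);T[:3,:3]=rot(s['tool_rot']);T[:3,3]=s['ee_pos']; C=T@np.array(d['tool_from_camera'])
    else: C=np.linalg.inv(np.array(d['world_to_cam']))
    return im,K,C
def ray(K,C,u,v):
    d=C[:3,:3]@np.linalg.inv(K)@np.array([u,v,1.]); return C[:3,3],d/np.linalg.norm(d)
def onz(K,C,u,v,z):
    o,d=ray(K,C,u,v); return o+d*(z-o[2])/d[2]
def proj(K,C,p):
    c=np.linalg.inv(C)@np.append(p,1); c=K@c[:3]; return c[:2]/c[2]
def tri(a,b):
    A=[];B=[]
    for o,d in (a,b):
        P=np.eye(3)-np.outer(d,d);A.append(P);B.append(P@o)
    p=np.linalg.solve(sum(A),sum(B)); return p,[np.linalg.norm(P@(p-o)) for P,(o,d) in zip(A,(a,b))]
E
python3 - <<'E'
from h import *
np.set_printoptions(precision=2,suppress=True)
for n in('scene','top','wrist'):
    im,K,C=grab(n,n+'0.png'); print(n,K[0,0],K[:2,2],C)
s=env.read_state();print(s,env.tcp_to_grasp)
E
```

```text
pics
scene 487.30578303516864 [314.12 192.76] [[  -0.67   -0.6     0.43  123.35]
 [  -0.74    0.55   -0.38  354.76]
 [  -0.01   -0.58   -0.82 1081.16]
 [   0.      0.      0.      1.  ]]
top 426.81900994000915 [321.32 195.4 ] [[   0.02   -1.      0.07  518.74]
 [  -1.     -0.02   -0.03  -45.08]
 [   0.03   -0.07   -1.   1351.52]
 [   0.      0.      0.      1.  ]]
wrist 282.5417778116731 [318.16 202.41] [[   0.4    -0.89   -0.22  303.53]
 [  -0.91   -0.39   -0.1  -522.19]
 [  -0.      0.24   -0.97  383.9 ]
 [   0.      0.      0.      1.  ]]
{'clock': 0.15, 'q': array([-1.21,  0.09,  1.23, -0.  ,  1.82, -0.06]), 'joint_velocities': array([ 0., -0., -0., -0.,  0., -0.]), 'tau': array([  0.  , -44.7 , -40.69,   0.07,   0.03,  -0.  ]), 'ee_pos': array([ 242.28, -548.66,  221.76]), 'tool_rot': array([-0.  ,  0.98,  0.21, -0.  ]), 'ft_force': array([-0.36, -0.12,  0.25]), 'torque': array([0.05, 0.02, 0.01]), 'grasp_force': 0.0, 'grip_width': 1.001081602463711} 18.700000000000003
```

View pics/scene0.png

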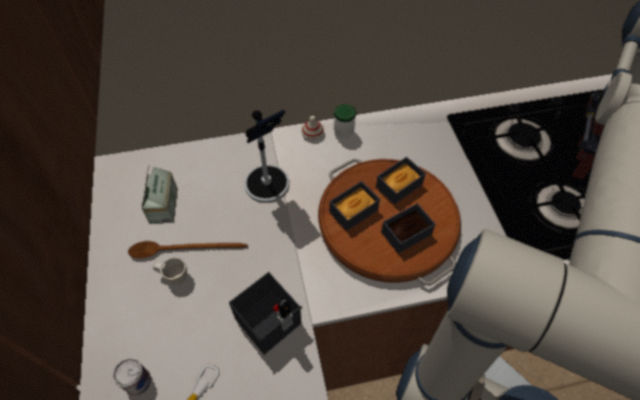

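View pics/top0.png

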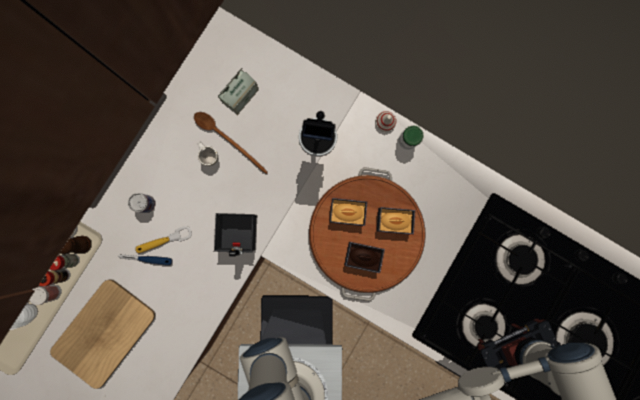

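The scene view shows the box at (268,312), with the lifter near (285,308). It also shows the cocoa tin at (410,228) and the phone at (265,125). The top view shows the box at (236,232), the lifter at (235,250), the cocoa tin at (364,258) and the phone at (318,130). Next I'll zoom in.

```bash
python3 - <<'E'
from h import *
t=cv2.imread('pics/top0.png');s=cv2.imread('pics/scene0.png')
def c(im,x,y,w,h,W,H): return cv2.resize(im[y:y+h,x:x+w],(W,H),interpolation=cv2.INTER_CUBIC)
# 400x300 tiles
a=np.vstack([np.hstack([c(t,200,200,80,60,400,300),c(t,325,230,80,60,400,300)]),np.hstack([c(s,225,265,80,60,400,300),c(s,370,190,80,60,400,300)])])
a=np.clip(a.astype(float)*1.0,0,255); a=(255*(a/255)**0.6).astype(np.uint8)
cv2.imwrite('pics/z1.png',a)
b=np.hstack([c(t,290,105,60,60,400,400),c(s,230,95,60,60,400,400)]);b=(255*(b/255)**0.5).astype(np.uint8)
cv2.imwrite('pics/z2.png',b)
E
```

```text
(no output)
```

View pics/z1.png

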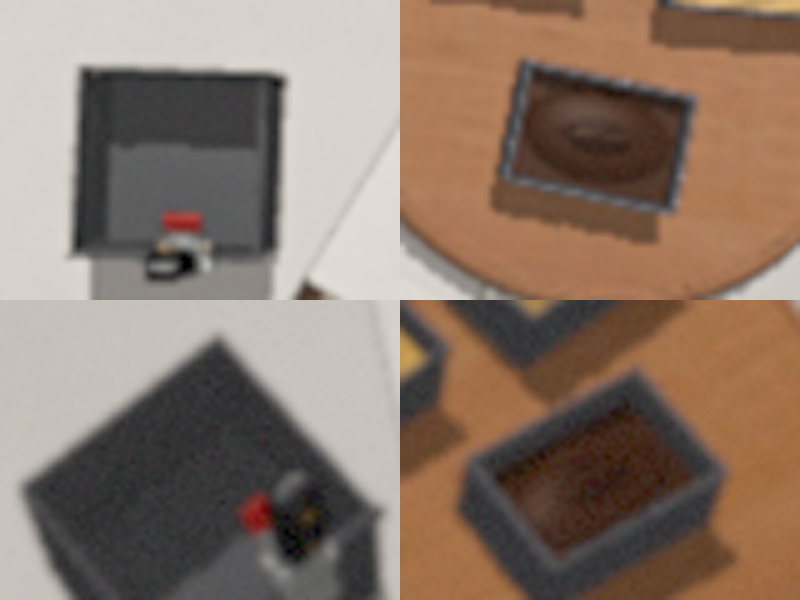

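View pics/z2.png

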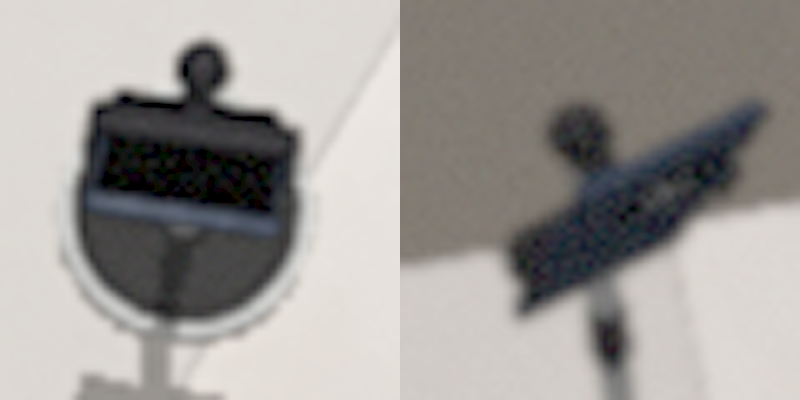

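The zoom shows the box rim corners and the lifter on the near wall: red lever at top-view px (236,244), handle at (233,253). The cocoa tin rim is crisp. The phone foot ring is centred near top-view px (318.5,136.5). Next I'll compute positions.

```bash
python3 - <<'E'
from h import *
np.set_printoptions(precision=1,suppress=True)
_,Kt,Ct=grab('top');_,Ks,Cs=grab('scene')
T=lambda x,y,ox,oy,s=5:(ox+(x+.5)/s-.5,oy+(y+.5)/s-.5)
box=[T(*p,200,200) for p in((80,68),(285,75),(275,254),(75,252))]
tin=[T(*p,325,230) for p in((123,62),(293,97),(272,211),(102,180))]
def show(n,px,z):
    P=np.array([onz(Kt,Ct,*p,z) for p in px]);print(n,P[:,:2].tolist() and P,'c',P.mean(0))
    for i in range(4):
        d=P[(i+1)%4]-P[i];print('  edge',np.linalg.norm(d),np.arctan2(d[1],d[0]))
show('box',box,100);show('tin',tin,91)
# scene corners
bs=[T(*p,225,265) for p in((220,40),(22,190),(375,212))]
for n,p in zip('FL? back/left/right'.split(),bs): print(n,onz(Ks,Cs,*p,100))
ts=[T(*p,370,190) for p in((235,72),(323,172),(158,263),(68,165))]
P=np.array([onz(Ks,Cs,*p,91) for p in ts]);print('tin scene',P,P.mean(0))
print('lever', onz(Kt,Ct,*T(182,220,200,200),125), 'handle top',onz(Kt,Ct,*T(168,263,200,200),185))
print('lever tri',tri(ray(Kt,Ct,*T(182,220,200,200)),ray(Ks,Cs,*T(256,212,225,265))))
f=T(190,210,290,105,6.667);print('foot',onz(Kt,Ct,*f,3))
a=onz(Kt,Ct,*T(88,205,290,105,6.667),310);b=onz(Kt,Ct,*T(280,230,290,105,6.667),310);print('phone edge',a,b,np.linalg.norm(a-b),np.arctan2(*(b-a)[1::-1]))
E
```

```text
box [[551.5 222.  100. ]
 [549.4 103.2 100. ]
 [445.6 106.2 100. ]
 [445.2 221.3 100. ]] c [497.9 163.2 100. ]
  edge 118.84739945440376 -1.588231497962484
  edge 103.84630543897698 3.112695627456093
  edge 115.13618096262896 1.574898965651094
  edge 106.34959367601617 0.006522799962258826
tin [[ 473.6 -169.4   91. ]
 [ 454.5 -270.2   91. ]
 [ 387.8 -258.2   91. ]
 [ 404.5 -157.8   91. ]] c [ 430.1 -213.9   91. ]
  edge 102.57669175025771 -1.7577043218024975
  edge 67.81046865251915 2.9631676555463993
  edge 101.71995083788664 1.4053443417994034
  edge 70.00549565263674 -0.1661169431634098
FL? [548.8 114.9 100. ]
back/left/right [550.9 221.4 100. ]
tin scene [[ 453.1 -271.2   91. ]
 [ 387.2 -258.7   91. ]
 [ 406.5 -163.9   91. ]
 [ 471.2 -171.9   91. ]] [ 429.5 -216.4   91. ]
lever [465.5 156.3 125. ] handle top [445.  153.3 185. ]
lever tri (array([466.6, 157.6, 124.2]), [np.float64(1.5764107479294738), np.float64(1.576410747929587)])
foot [806.2 -74.4   3. ]
phone edge [741.7 -29.9 310. ] [ 734.  -101.3  310. ] 71.73941713511343 -1.6791002168601852
```

```bash
cat >> h.py <<'E'
def yaw(s): # yaw of tool y
    M=rot(s['tool_rot']); return np.arctan2(M[1,1],M[0,1])
def sh(d,psi): # world delta -> tool xyz with tool-y yaw psi
    y=np.array([np.cos(psi),np.sin(psi),0]);z=np.array([0,0,-1.]);x=np.cross(y,z); return np.array([d@x,d@y,d@z])
def plan(goal,gyaw,step=200,turn=.6):
    s=env.read_state();p=np.array(s['ee_pos']);w=yaw(s);M=rot(s['tool_rot']);print('at',p.round(1),'yaw',round(w,4),'tilt',M[:2,2].round(4),'F',s['ft_force'].round(1),'t',s['clock'],'grip',round(s['grip_width'],3),s['grasp_force'])
    goal=np.array(goal,float)
    for _ in range(9):
        d=goal-p;n=np.linalg.norm(d);t=gyaw-w
        if n<.3 and abs(t)<.003: break
        d=d*min(1,step/max(n,1e-9));t=np.clip(t,-turn,turn);print('shift',sh(d,w).round(1),'turn',round(-t,3));p=p+d;w+=t
E
python3 -c "
from h import *
plan((430,155,260),0)"
```

```text
at [ 242.3 -548.8  222.1] yaw -1.155 tilt [-0.0003  0.0008] F [-0.1 -1.2  0.4] t 0.25 grip 1.0 0.0
shift [ 125.  -155.8  -10.4] turn -0.6
shift [191.1 -58.  -10.4] turn -0.555
shift [193.   51.5 -10.4] turn -0.0
shift [124.8  33.3  -6.7] turn -0.0
```

>>> play_rows:
  motion:
    - [0,25,-31,-2,-0.12]
    - [0,50,-62,-4,-0.24]
    - [0,75,-93,-6,-0.36]
    - [0,100,-125,-8,-0.48]
    - [0,125,-156,-10,-0.6]

```text
clock: 0.67
ee_pos: [293.7, -353.9, 232.5]
tool_rot: [-0.0, 0.872, 0.489, 0.0]
ft_force: [0.5, 0.0, -0.4]
grip_width: 0.999
grasp_force: 0.0
```

>>> play_rows:
  motion:
    - [0,38,-12,-2,-0.11]
    - [0,76,-23,-4,-0.22]
    - [0,115,-35,-6,-0.33]
    - [0,153,-46,-8,-0.44]
    - [0,191,-58,-10,-0.555]

```text
clock: 1.08
ee_pos: [345.0, -161.0, 242.8]
tool_rot: [0.0, 0.705, 0.709, 0.0]
ft_force: [-0.4, -0.1, 0.3]
grip_width: 0.998
grasp_force: 0.0
```

>>> play_rows:
  motion:
    - [0,39,10,-2,0]
    - [0,77,20,-4,0]
    - [0,116,31,-6,0]
    - [0,154,41,-8,0]
    - [0,193,51,-10,0]

```text
clock: 1.5
ee_pos: [396.0, 32.2, 253.0]
tool_rot: [0.0, 0.707, 0.707, 0.0]
ft_force: [-0.3, -0.5, 0.2]
grip_width: 1.001
grasp_force: 0.0
```

>>> play_rows:
  motion:
    - [0,30,8,-2,0]
    - [0,60,17,-4,0]
    - [0,90,25,-6,0]
    - [0,125,33,-7,0]
    - [0,125,33,-7,0]

```text
clock: 1.92
ee_pos: [429.2, 159.9, 258.8]
tool_rot: [-0.001, 0.705, 0.709, 0.0]
ft_force: [0.8, -0.1, -0.7]
grip_width: 0.997
grasp_force: 0.0
```

```bash
python3 - <<'E'
from h import *
np.set_printoptions(precision=2,suppress=True)
plan((445,155,250),0)
im,K,C=grab('wrist','w1.png');print(C)
for p in((447,155,100),(445,155,185),(445,155,127)):print(proj(K,C,p))
cv2.imwrite('pics/w1b.png',np.clip(255*(im/255.)**.6,0,255).astype(np.uint8))
E
```

```text
at [429.2 159.9 258.8] yaw 0.0055 tilt [-0.  0.] F [ 0.8 -0.1 -0.7] t 1.9167 grip 0.997 0.0
shift [-5.  15.8  8.8] turn 0.006
[[  1.     0.01  -0.   429.52]
 [  0.01  -0.97  -0.24 225.86]
 [ -0.     0.24  -0.97 421.2 ]
 [  0.     0.     0.     1.  ]]
[333.24 194.6 ]
[335.84 215.63]
[332.64 200.03]
```

View pics/w1b.png

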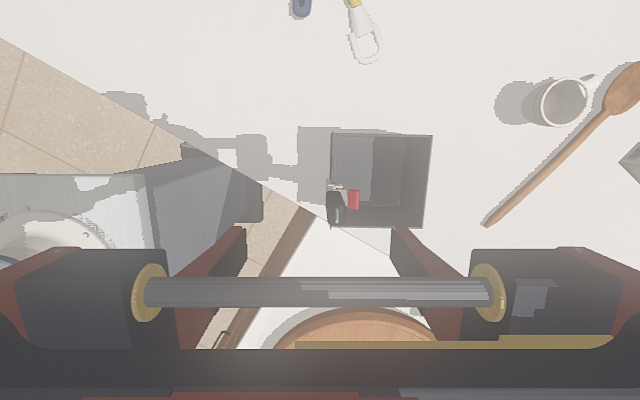

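The wrist view shows the box (330–432, 133–228), the lifter handle at about (336,207) on its left wall, and the red lever at (353,199). I'll zoom in.

```bash
python3 - <<'E'
from h import *
np.set_printoptions(precision=1,suppress=True)
im,K,C=grab('wrist');tp,Kt,Ct=grab('top')
def red(im):
    h=cv2.cvtColor(im,cv2.COLOR_BGR2HSV);m=((h[...,0]<8)|(h[...,0]>172))&(h[...,1]>150)&(h[...,2]>80);return m
m=red(im);m[:,:]&=False;m[180:215,340:370]=red(im)[180:215,340:370];v,u=np.nonzero(m);print('wr',u.mean(),v.mean(),u.min(),u.max(),v.min(),v.max())
w=(u.mean(),v.mean())
m=red(tp)*False;m[235:255,225:250]=red(tp)[235:255,225:250];v,u=np.nonzero(m);t=(u.mean(),v.mean());print('top',t,len(u))
print(tri(ray(K,C,*w),ray(Kt,Ct,*t)))
def z(im,x,y,s=10,w=40,h=60): return cv2.resize(im[y:y+h,x:x+w],None,fx=s,fy=s,interpolation=cv2.INTER_CUBIC)
a=z(im,322,175);cv2.imwrite('pics/z3.png',(255*(np.hstack([a,z(im,322-2,123,4,100,100)[:400]  if 0 else cv2.resize(im[125:237,322:442],(600,600),interpolation=cv2.INTER_CUBIC)[:, :400]])/255.)**.6).astype(np.uint8))
E
```

```text
wr 357.14285714285717 192.57142857142858 349 358 188 206
top (np.float64(237.16666666666666), np.float64(243.83333333333334)) 12
(array([468.3, 156.4, 115.6]), [np.float64(4.254842610497574), np.float64(4.254842610497655)])
```

View pics/z3.png

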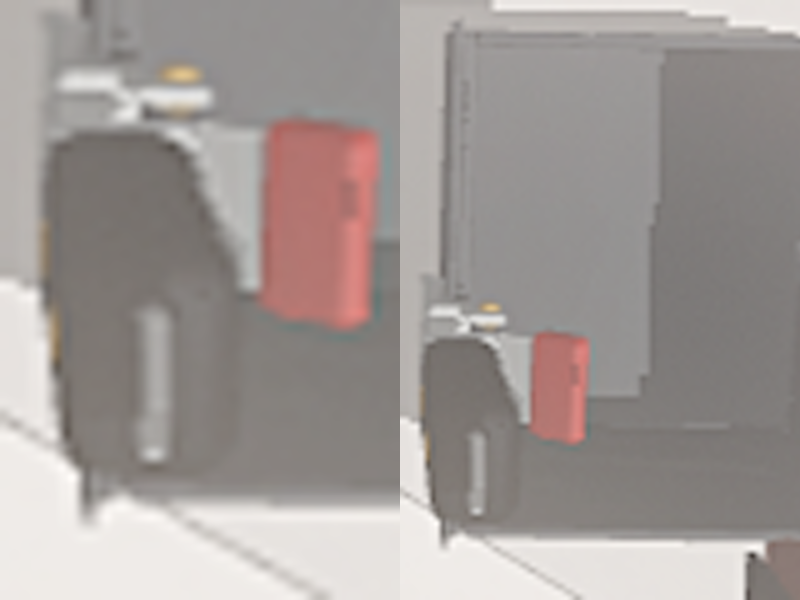

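The zoom puts the handle at px x 326–345 and v 188–222, and the lever centre at (354,197). That gives a handle centre of about (445, 157.5, 156). I'll descend.

>>> play_rows:
  motion:
    - [0,-2,16,35,0]
    - [0,-2,16,70,0]
    - [0,-2,16,100,0]
    - [0,-2,16,122,0]
    - [0,-2,16,122,0]

```text
clock: 2.48
ee_pos: [442.6, 150.9, 132.2]
tool_rot: [-0.002, 0.708, 0.706, -0.004]
ft_force: [0.4, -0.6, -0.3]
grip_width: 0.999
grasp_force: 0.0
```

```bash
python3 - <<'E'
from h import *
plan((445,157.5,137),0)
im,K,C=grab('wrist','w2.png')
a=cv2.resize(im[90:340,150:500],(700,500),interpolation=cv2.INTER_CUBIC)
cv2.imwrite('pics/w2b.png',(255*(a/255.)**.6).astype(np.uint8))
E
```

```text
at [442.6 150.9 132.2] yaw -0.0024 tilt [-0.0083 -0.0026] F [ 0.4 -0.6 -0.3] t 2.4833 grip 0.999 0.0
shift [ 6.6  2.4 -4.8] turn -0.002
```

View pics/w2b.png

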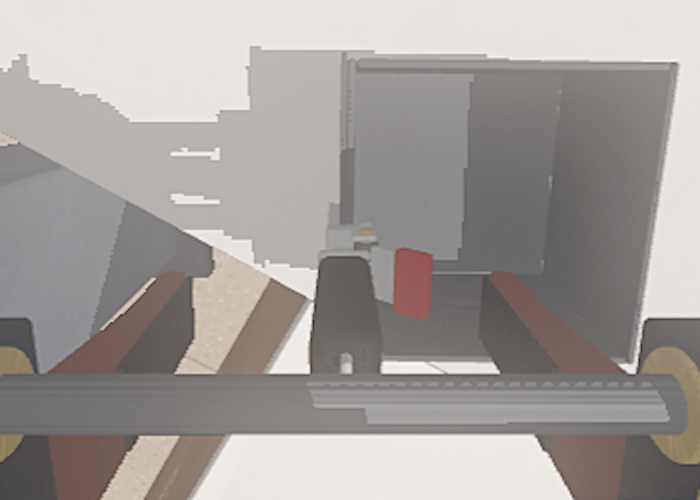

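Fingers straddle the handle (handle at px x≈347, fingers' mid ≈336). The pose is a bit off, so I'll correct it.

>>> play_rows:
  motion:
    - [0,0,0,0,0]
    - [0,0,0,0,0]
    - [0,0,0,0,0]

```text
clock: 2.78
ee_pos: [446.1, 153.1, 140.2]
tool_rot: [0.001, 0.707, 0.707, 0.002]
ft_force: [-0.6, -0.4, 0.8]
grip_width: 0.999
grasp_force: 0.0
```

```bash
python3 - <<'E'
from h import *
np.set_printoptions(precision=1,suppress=True)
plan((445,157.5,137),0)
im,K,C=grab('wrist')
for p in((443,147,185),(445,157.5,185),(445,168,127),(437,168,127),(453,168,127),(461,157.5,132)):print(p,(proj(K,C,p)-[150,90])*2)
E
```

```text
at [446.1 153.1 140.2] yaw -0.0006 tilt [0. 0.] F [-0.6 -0.4  0.8] t 2.7833 grip 0.999 0.0
shift [ 4.4 -1.1  3.2] turn -0.001
(443, 147, 185) [321.6 402.7]
(445, 157.5, 185) [330.  361.6]
(445, 168, 127) [331.2 246.2]
(437, 168, 127) [306.5 246.2]
(453, 168, 127) [356.  246.2]
(461, 157.5, 132) [381.3 282.1]
```

```bash
python3 - <<'E'
from h import *
np.set_printoptions(precision=1,suppress=True)
im,K,C=grab('wrist','w3.png')
b,g,r=[im[...,i].astype(int) for i in range(3)]
m=((r>2*g)&(r>2*b)&(r>60)).astype(np.uint8);n,l,st,ce=cv2.connectedComponentsWithStats(m)
for i in range(1,n):
    if st[i,4]>60: print(st[i],ce[i])
for x in(310,318,326): print(x,[int(v) for v in im[200:262:2,x].mean(1)])
print([int(v) for v in im[230,290:350].mean(1)])
# candidates: lever top outer edge at z=132, x up to 475
for p in((475,157.5,132),(475,147,132),(475,168,132)):print(proj(K,C,p))
E
```

```text
[341 214  18  34 525] [349.  230.2]
310 [100, 99, 99, 118, 118, 117, 117, 117, 115, 41, 51, 51, 51, 52, 51, 51, 51, 52, 50, 52, 52, 52, 51, 52, 53, 54, 54, 55, 58, 59, 60]
318 [69, 68, 100, 117, 116, 117, 117, 99, 114, 38, 48, 47, 49, 49, 49, 49, 49, 48, 50, 50, 51, 50, 52, 51, 51, 51, 53, 55, 57, 62, 61]
326 [92, 98, 86, 97, 116, 110, 59, 69, 117, 125, 40, 44, 45, 47, 47, 47, 48, 48, 48, 49, 48, 48, 48, 51, 49, 51, 52, 54, 56, 59, 62]
[210, 209, 209, 209, 209, 209, 209, 209, 208, 208, 210, 216, 202, 59, 44, 51, 52, 52, 51, 52, 51, 50, 51, 51, 50, 50, 50, 48, 49, 48, 48, 49, 48, 47, 47, 47, 47, 46, 42, 53, 91, 114, 111, 108, 109, 108, 107, 108, 111, 109, 87, 59, 64, 64, 64, 65, 64, 63, 63, 64]
[362.9 231.4]
[362.2 246.8]
[363.5 215.6]
```

>>> play_rows:
  motion:
    - [0,4.5,-1,3,0]
    - [0,4.5,-1,3,0]
    - [0.5,4.5,-1,3,0]
    - [1,4.5,-1,3,0]
    - [1,4.5,-1,3,0]
  squeeze: 45

```text
clock: 3.3
ee_pos: [444.0, 157.8, 134.6]
tool_rot: [-0.0, 0.707, 0.707, -0.0]
ft_force: [-1.0, -0.3, 0.2]
grip_width: 0.811
grasp_force: 0.0
```

>>> play_rows:
  motion:
    - [1,0,0,0,0]
    - [1,0,0,0,0]
    - [1,0,0,0,0]
    - [1,0,0,0,0]
    - [1,0,0,0,0]

```text
clock: 3.72
ee_pos: [444.1, 157.7, 134.7]
tool_rot: [0.0, 0.707, 0.707, 0.0]
ft_force: [-0.2, -0.4, -0.5]
grip_width: 0.431
grasp_force: 0.0
```

>>> play_rows:
  motion:
    - [1,0,0,0,0]
    - [1,0,0,0,0]
    - [1,0,0,0,0]
    - [1,0,0,0,0]
    - [1,0,0,0,0]

```text
clock: 4.13
ee_pos: [444.3, 157.7, 134.7]
tool_rot: [0.0, 0.707, 0.707, 0.0]
ft_force: [1.9, -0.6, -0.3]
grip_width: 0.18
grasp_force: 45.0
```

>>> play_rows:
  motion:
    - [1,0,0,0,0]
    - [1,0,0,0,0]
    - [1,0,0,0,0]

```text
clock: 4.38
ee_pos: [444.3, 157.7, 134.7]
tool_rot: [0.0, 0.707, 0.707, 0.0]
ft_force: [2.7, 0.4, -1.2]
grip_width: 0.18
grasp_force: 45.0
```

>>> play_rows:
  motion:
    - [1,0,0,-8,0]
    - [1,0,0,-16,0]
    - [1,0,0,-28,0]
    - [1,0,0,-45,0]
    - [1,0,0,-65,0]

```text
clock: 4.8
ee_pos: [443.1, 157.7, 200.7]
tool_rot: [-0.001, 0.707, 0.707, -0.001]
ft_force: [-0.0, 0.2, -0.9]
grip_width: 0.176
grasp_force: 45.0
```

>>> play_rows:
  motion:
    - [1,0,0,-25,0]
    - [1,0,0,-50,0]
    - [1,0,0,-60,0]
    - [1,0,0,-60,0]
    - [1,0,0,-60,0]

```text
clock: 5.22
ee_pos: [444.0, 157.8, 259.9]
tool_rot: [0.0, 0.707, 0.707, 0.0]
ft_force: [0.2, -0.2, -1.4]
grip_width: 0.176
grasp_force: 45.0
```

```bash
python3 - <<'E'
from h import *
np.set_printoptions(precision=1,suppress=True)
plan((380,-209,250),-0.168)
im,K,C=grab('wrist','w4.png');tp,Kt,Ct=grab('top','t4.png');sc,Ks,Cs=grab('scene','s4.png')
b,g,r=[im[...,i].astype(int) for i in range(3)]
m=((r>2*g)&(r>2*b)&(r>60)).astype(np.uint8);n,l,st,ce=cv2.connectedComponentsWithStats(m)
for i in range(1,n):
    if st[i,4]>60: print(st[i],ce[i])
E
```

```text
at [444.  157.8 259.9] yaw 0.0002 tilt [0. 0.] F [ 0.2 -0.2 -1.4] t 5.2167 grip 0.176 44.98049855232239
shift [-196.9  -34.4    5.3] turn 0.168
shift [-172.4   -0.8    4.6] turn -0.0
[345 222  18  27 304] [355.2 233.7]
```

>>> play_rows:
  motion:
    - [1,-39,-7,1,0.03]
    - [1,-79,-14,2,0.07]
    - [1,-118,-21,3,0.1]
    - [1,-158,-28,4,0.13]
    - [1,-197,-34,5,0.168]

```text
clock: 5.78
ee_pos: [408.8, -40.7, 253.1]
tool_rot: [-0.001, 0.764, 0.645, -0.001]
ft_force: [0.6, -1.2, -1.2]
grip_width: 0.181
grasp_force: 45.0
```

>>> play_rows:
  motion:
    - [1,-38,0,1,0]
    - [1,-76,0,2,0]
    - [1,-114,0,3,0]
    - [1,-145,-1,4,0]
    - [1,-172,-1,5,0]

```text
clock: 6.2
ee_pos: [378.9, -210.6, 248.0]
tool_rot: [-0.001, 0.764, 0.645, -0.0]
ft_force: [0.4, 0.0, -0.9]
grip_width: 0.18
grasp_force: 45.0
```

>>> play_rows:
  motion:
    - [1,0,0,0,0]
    - [1,0,0,0,0]
    - [1,0,0,0,0]

```text
clock: 6.45
ee_pos: [380.1, -208.1, 248.7]
tool_rot: [-0.001, 0.764, 0.645, -0.0]
ft_force: [0.6, 0.5, -1.5]
grip_width: 0.181
grasp_force: 45.0
```

```bash
python3 - <<'E'
from h import *
np.set_printoptions(precision=1,suppress=True)
plan((394,-209,250),-0.168)
im,K,C=grab('wrist','w5.png')
from math import cos,sin
a=-.168;c=np.array([430,-215])
for x,y in((36,52),(36,-52),(-36,-52),(-36,52)):
    print(proj(K,C,(c[0]+cos(a)*x-sin(a)*y,c[1]+sin(a)*x+cos(a)*y,91)))
cv2.imwrite('pics/w5b.png',(255*(cv2.resize(im[80:330,160:560],(800,500),interpolation=cv2.INTER_CUBIC)/255.)**.6).astype(np.uint8))
E
```

```text
at [ 380.1 -208.1  248.7] yaw -0.1683 tilt [-0.  0.] F [ 0.6  0.5 -1.5] t 6.45 grip 0.181 44.98052895069122
shift [ 1.5 13.8 -1.3] turn -0.0
[395.9 143.3]
[390.  231.8]
[329.9 231.8]
[330.9 143.2]
```

View pics/w5b.png

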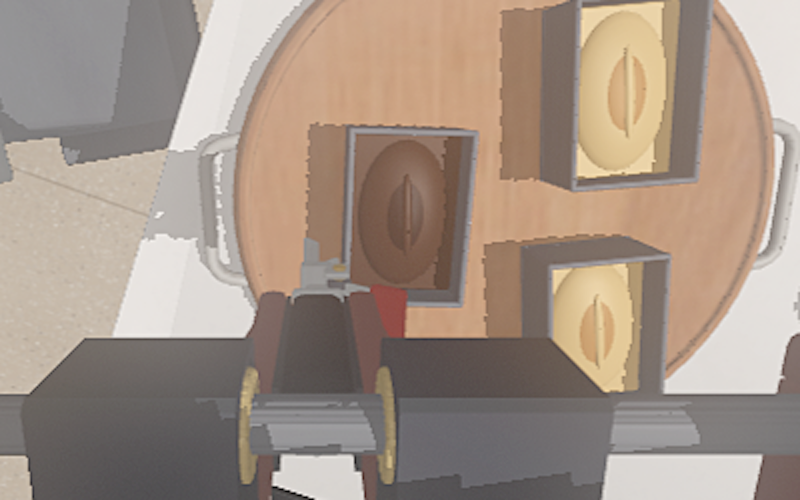

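The tin's rim corners are at full-frame px TL (334,143.5), TR (399,145.5) and BR (391.5,232.5), about 2.7 px right of the prediction. The lifter in hand is to the left of and below the tin's left wall.

```bash
python3 - <<'E'
from h import *
np.set_printoptions(precision=1,suppress=True)
im,K,C=grab('wrist')
P=np.array([onz(K,C,*p,91) for p in((334,143.3),(398.6,145.2),(391.4,232.3))]);print(P)
d=P[0]-P[1];e=P[1]-P[2]
print(np.linalg.norm(d),np.linalg.norm(e),'yaw',np.arctan2(-d[1],-d[0]),np.arctan2(e[1],e[0])-np.pi/2,'c',(P[0]+P[2])/2)
# lifter: clip seen at (image2x) (325,275): far end
for y in(-13,0,13):
  s=env.read_state();M=rot(s['tool_rot']);p=np.array(s['ee_pos'])+M@np.array([y,2,34.7]);print(y,proj(K,C,p),proj(K,C,np.array(s['ee_pos'])+M@np.array([y*10.5/13,0,8])))
E
```

```text
[[ 406.9 -158.1   91. ]
 [ 477.4 -172.    91. ]
 [ 458.9 -273.    91. ]]
71.90622481911322 102.62773869509824 yaw -0.19510620359767794 -0.18124013699779384 c [ 432.9 -215.5   91. ]
-13 [320.4 241. ] [317.6 252.9]
0 [320.4 224.4] [317.6 237.7]
13 [320.5 207.2] [317.6 222.1]
```

>>> play_rows:
  motion:
    - [1,2,15.4,20,0.014]
    - [1,2,15.4,45,0.014]
    - [1,2,15.4,65,0.014]
    - [1,2,15.4,74,0.014]
    - [1,2,15.4,74,0.014]

```text
clock: 6.97
ee_pos: [395.2, -207.8, 173.2]
tool_rot: [-0.002, 0.768, 0.641, -0.001]
ft_force: [-0.8, 0.4, 0.1]
grip_width: 0.185
grasp_force: 45.0
```

>>> play_rows:
  motion:
    - [1,0,0,0,0]
    - [1,0,0,0,0]
    - [1,0,0,0,0]

```text
clock: 7.22
ee_pos: [396.4, -209.5, 177.5]
tool_rot: [0.001, 0.768, 0.64, 0.0]
ft_force: [-0.6, -0.2, -1.3]
grip_width: 0.18
grasp_force: 45.0
```

```bash
python3 - <<'E'
from h import *
np.set_printoptions(precision=1,suppress=True)
plan((395.6,-208.7,125.7),-0.182)
im,K,C=grab('wrist','w6.png')
cv2.imwrite('pics/w6b.png',(255*(cv2.resize(im[80:280,200:460],(780,600),interpolation=cv2.INTER_CUBIC)/255.)**.6).astype(np.uint8))
a=-.182
for t in(52,0,-52):
  print(proj(K,C,(397.6-np.sin(a)*t,-209.1+np.cos(a)*t,91)), (proj(K,C,(397.6-np.sin(a)*t,-209.1+np.cos(a)*t,91))-[200,80])*3)
E
```

```text
at [ 396.4 -209.5  177.5] yaw -0.1817 tilt [ 0. -0.] F [-0.6 -0.2 -1.3] t 7.2167 grip 0.18 44.98058080673218
shift [ 0.6 -1.  51.8] turn 0.0
[318.7 147.5] [356.  202.4]
[318.6 205.5] [355.7 376.6]
[318.5 258.1] [355.5 534.4]
```

View pics/w6b.png

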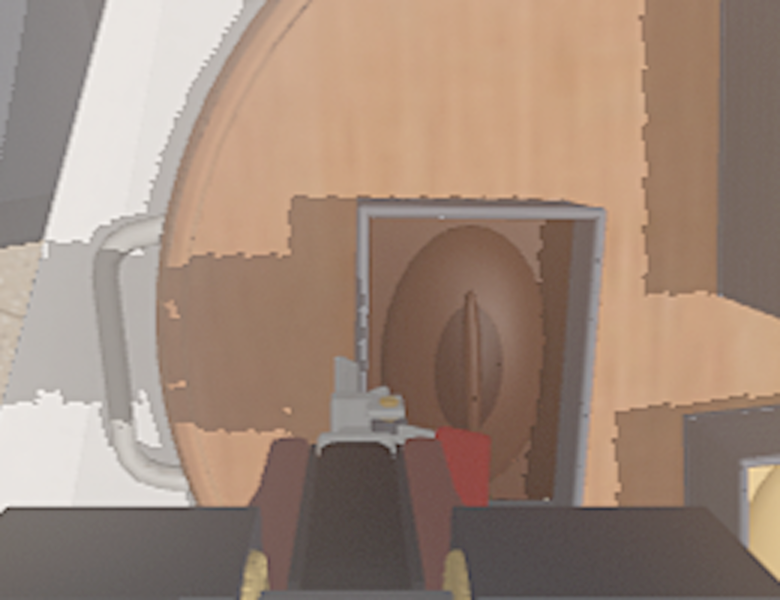

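The picture shows the tin's near wall vertical at pic x≈363, directly under the clip gap (outer jaw right edge ≈355). Alignment is good, so I'll press down.

>>> play_rows:
  motion:
    - [1,0,0.5,8,0]
    - [1,0,0.5,16,0]
    - [1,0,0.5,22,0]
    - [1,0,0.5,28,0]
    - [1,0,0.5,32,0]

```text
clock: 7.68
ee_pos: [395.9, -209.2, 142.2]
tool_rot: [-0.001, 0.768, 0.64, -0.0]
ft_force: [-0.4, -0.8, -1.5]
grip_width: 0.181
grasp_force: 45.0
```

>>> play_rows:
  motion:
    - [1,0,0,4,0]
    - [1,0,0,8,0]
    - [1,0,0,12,0]
    - [1,0,0,14,0]
    - [1,0,0,14,0]

```text
clock: 8.1
ee_pos: [396.0, -209.8, 131.6]
tool_rot: [0.001, 0.769, 0.64, -0.0]
ft_force: [-4.6, 1.6, 9.9]
grip_width: 0.179
grasp_force: 45.0
```

>>> play_rows:
  motion:
    - [1,0,0,1,0]
    - [1,0,0,2,0]
    - [1,0,0,3,0]
    - [1,0,0,3,0]

```text
clock: 8.43
ee_pos: [396.0, -209.8, 129.0]
tool_rot: [0.001, 0.769, 0.64, -0.0]
ft_force: [-5.3, 1.7, 11.2]
grip_width: 0.184
grasp_force: 45.0
```

>>> play_rows:
  motion:
    - [1,0,0,1,0]
    - [1,0,0,2,0]
    - [1,0,0,3,0]
    - [1,0,0,3,0]

```text
clock: 8.77
ee_pos: [396.0, -209.9, 126.1]
tool_rot: [0.001, 0.769, 0.64, -0.0]
ft_force: [-6.4, 2.4, 12.1]
grip_width: 0.181
grasp_force: 45.0
```

>>> play_rows:
  motion:
    - [1,0,0,0.5,0]
    - [1,0,0,1,0]
    - [1,0,0,1.5,0]
    - [1,0,0,1.5,0]

```text
clock: 9.1
ee_pos: [396.0, -209.9, 126.0]
tool_rot: [0.001, 0.769, 0.64, -0.0]
ft_force: [-8.1, 2.5, 18.6]
grip_width: 0.184
grasp_force: 45.0
```

>>> play_rows:
  motion:
    - [1,0,0,1,0]
    - [1,0,0,2,0]
    - [1,0,0,2,0]

```text
clock: 9.35
ee_pos: [396.0, -209.9, 125.9]
tool_rot: [0.002, 0.769, 0.64, -0.0]
ft_force: [-10.9, 5.7, 26.5]
grip_width: 0.182
grasp_force: 45.0
```

>>> play_rows:
  motion:
    - [1,0,0,-3,0]
    - [1,0,0,-6,0]
    - [1,0,0,-9,0]
    - [1,0,0,-14,0]
    - [1,0,0,-20,0]

```text
clock: 9.77
ee_pos: [395.9, -209.1, 139.3]
tool_rot: [-0.001, 0.768, 0.64, -0.0]
ft_force: [0.2, 0.6, -1.7]
grip_width: 0.176
grasp_force: 45.0
```

>>> play_rows:
  motion:
    - [1,0,0,-10,0]
    - [1,0,0,-25,0]
    - [1,0,0,-45,0]
    - [1,0,0,-65,0]
    - [1,0,0,-80,0]

```text
clock: 10.18
ee_pos: [396.6, -209.5, 222.5]
tool_rot: [0.001, 0.768, 0.64, 0.0]
ft_force: [0.7, -0.7, -1.9]
grip_width: 0.183
grasp_force: 45.0
```

>>> play_rows:
  motion:
    - [1,0,0,-15,0]
    - [1,0,0,-30,0]
    - [1,0,0,-35,0]
    - [1,0,0,-35,0]
    - [1,0,0,-35,0]

```text
clock: 10.6
ee_pos: [396.4, -209.4, 254.9]
tool_rot: [-0.0, 0.768, 0.64, -0.0]
ft_force: [-0.2, -0.2, -2.5]
grip_width: 0.177
grasp_force: 45.0
```

```bash
python3 - <<'E'
from h import *
np.set_printoptions(precision=1,suppress=True)
plan((537,-45,252),-0.108)
im,K,C=grab('wrist','w7.png');tp,Kt,Ct=grab('top','t7.png');sc,Ks,Cs=grab('scene','s7.png')
a=cv2.resize(im[60:280,200:460],(400,338));b=cv2.resize(sc[140:260,330:472],(400,338),interpolation=cv2.INTER_CUBIC)
cv2.imwrite('pics/z7.png',(255*(np.hstack([a,b])/255.)**.6).astype(np.uint8))
E
```

```text
at [ 396.4 -209.4  254.9] yaw -0.182 tilt [-0.  0.] F [-0.2 -0.2 -2.5] t 10.6 grip 0.177 44.9801766872406
shift [173.  100.3   2.7] turn -0.074
shift [13.5  9.2  0.2] turn -0.0
```

View pics/z7.png

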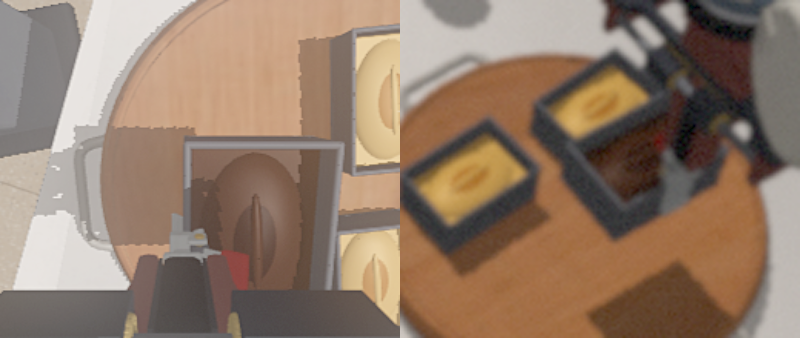

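The tin is lifted, with its shadow on the board below, and looks level. Full-frame rim corners are about (319.6,149.7) and (423.6,152.3). I'll go higher towards the phone so the wrist camera can measure it.

```bash
python3 - <<'E'
from h import *
np.set_printoptions(precision=1,suppress=True)
im,K,C=grab('wrist')
for z in(220,):
  P=[onz(K,C,*p,z) for p in((319.6,149.7),(423.6,152.3))];d=P[1]-P[0];print(P,np.linalg.norm(d),np.arctan2(d[1],d[0]))
plan((540,-60,400),-0.108)
E
```

```text
[array([ 407.2, -156.3,  220. ]), array([ 476.9, -170.8,  220. ])] 71.25628976733618 -0.2057361294926598
at [ 396.  -209.2  254. ] yaw -0.182 tilt [-0.  0.] F [ 0.   0.1 -2. ] t 10.8 grip 0.182 44.9802428483963
shift [ 136.3   90.4 -115.2] turn -0.074
shift [ 34.6  26.9 -30.9] turn -0.0
```

>>> play_rows:
  motion:
    - [1,27,18,-23,-0.015]
    - [1,55,36,-46,-0.03]
    - [1,82,54,-69,-0.045]
    - [1,109,72,-92,-0.06]
    - [1,136,90,-115,-0.074]

```text
clock: 11.22
ee_pos: [510.1, -90.6, 370.5]
tool_rot: [-0.0, 0.744, 0.668, -0.0]
ft_force: [0.5, -0.2, -1.5]
grip_width: 0.183
grasp_force: 45.0
```

>>> play_rows:
  motion:
    - [1,17,13,-15,0]
    - [1,35,27,-31,0]
    - [1,35,27,-31,0]
    - [1,35,27,-31,0]
    - [1,35,27,-31,0]

```text
clock: 11.63
ee_pos: [539.9, -60.3, 400.0]
tool_rot: [-0.001, 0.744, 0.668, -0.001]
ft_force: [-0.6, 0.0, -2.6]
grip_width: 0.181
grasp_force: 45.0
```

```bash
python3 - <<'E'
from h import *
np.set_printoptions(precision=1,suppress=True)
plan((535,-45,252),-0.108)
im,K,C=grab('wrist','w8.png')
a=-.108;L=np.array([746,-67,291.]);f=np.array([np.cos(a),np.sin(a),0]);l=np.array([-np.sin(a),np.cos(a),0]);up=.866*np.array([0,0,1])-.5*f
for h in(20,-130):
  for s in(36,-36): print(h,s,L+l*s+up*h,proj(K,C,L+l*s+up*h))
F=L+62*f;F[2]=3
print('foot',proj(K,C,F))
x0,y0=proj(K,C,L).astype(int)
g=cv2.cvtColor(im,cv2.COLOR_BGR2GRAY)
print(x0,y0)
# coarse ascii of the region
c=cv2.resize(g[max(0,y0-90):y0+110,440:640],(67,50),interpolation=cv2.INTER_AREA)
for r in c: print(''.join(' .:-=+*#%@'[min(9,int(v)//26)] for v in r))
E
```

```text
at [539.9 -60.3 400. ] yaw -0.108 tilt [-0. -0.] F [-0.6  0.  -2.6] t 11.6333 grip 0.181 44.980085492134094
shift [ 14.7  -6.5 148. ] turn -0.0
20 36 [739.9 -30.1 308.3] [539.5 148.5]
20 -36 [ 732.2 -101.7  308.3] [524.8 225.9]
-130 36 [814.5 -38.2 178.4] [522.  142.7]
-130 -36 [ 806.7 -109.8  178.4] [512.8 195.6]
foot [454.8 157.9]
529 185
%%%%%%%%%%%%%%%%%%%%%%%%%%%%%%%%%%%%%%%%%%%%%%%%%%%%%%%*===========
%%%%%%%%%%%%%%%%%%%%%%%%%%%%%%%%%%%%%%%%%%%%%%%%%%%%%%#============
%%%%%%%%%%%%%%%%%%%%%%%%%%%%%%%%%%%%%%%%%%%%%%%%%%%%%#=============
%%%%%%%%%%%%%%%%%%%%%%%%%%%%%%%%%%%%%%%%%%%%%%%%%%%%#==============
%%%%%%%%%%%%%%%%%%%%%%%%%%%%%%%%%%%%%%%%%%%%%%%%%%%#+==============
%%%%%%%%%%%%%%%%%%%%%%%%%%%%%%%%%%%%%%%%%%%%%%%%%%%+===============
%%%%%%%%%%%%%%%%%%%%%%%%%%%%%%%%%%%%%%%%%%%%%%%%%%*================
%%%#######%%%%%%%%%%%%%%%%%%%%%%%%%%%%%%%%%%%%%%%*================-
**##**++**%%%%%%%%%%%%%%%%%%%%%%%%%%%%%%%%%%%%%%*=================-
#*=--------+#%%%%%%%%%%%%%%%%%%%%%%%%%%%%%%%%%%#================---
-------------*%%%%%%%%%%%%%%%%%#######%%%%%%%%#=================---
---------
[... 1942 characters left out ...]
:::..:--------------
-#%%%%#+++-+++==+++*#================-::::::::.........:-----------
::+%%%#++==++-=++*#+=================::::::::.............:--------
:::=%%%*+==+=-++++++================-::::::..................:-----
::::-#%%#*=++=+===+#*==============--::::::.....................::-
::::::+%%%%**+=+*=*%*=============--::::::.........................
:::::::=++++++++=-------------------::::::::::::...................
:::::::::-------------::::::::::::::::::::::::::::::...............
:::::::::---------------:::::::::::::::::::::::::::::..............
::::::::--------------::::::::::::::::::::::::::::::::.............
::::::::-=============:::::::::::::::::::::::::::::::::............
```

```bash
python3 - <<'E'
from h import *
np.set_printoptions(precision=1,suppress=True)
tp,Kt,Ct=grab('top','t8.png');tp=cv2.imread('pics/top0.png');im,K,C=grab('wrist')
from scipy.optimize import least_squares
def fit(pts,K,C,z,r0=None):
    P=np.array([onz(K,C,*p,z)[:2] for p in pts])
    f=lambda q:np.hypot(P[:,0]-q[0],P[:,1]-q[1])-q[2]
    s=least_squares(f,[806,-74,62],loss='soft_l1');return s.x,np.abs(s.fun).mean()
def edges(g,K,C,angs,rng,thr):
    c0=np.array([806,-74]);out=[]
    for a in angs:
        r=np.arange(*rng,.5);px=np.array([proj(K,C,(c0[0]+k*np.cos(a),c0[1]+k*np.sin(a),3)) for k in r]).astype(np.float32)
        v=cv2.remap(g,px[:,0].reshape(1,-1),px[:,1].reshape(1,-1),cv2.INTER_LINEAR)[0].astype(float)
        i=np.argmax(np.diff(v[::1])) ; out.append((px[i],r[i],v[i]))
    return out
for n,i,k,c,angs in(('top',tp,Kt,Ct,np.radians(np.arange(100,261,8))),('wrist',im,K,C,np.radians(np.arange(-90,101,8)))):
    g=cv2.GaussianBlur(cv2.cvtColor(i,cv2.COLOR_BGR2GRAY),(0,0),.7)
    e=edges(g,k,c,angs,(40,80),0);print(n,[float(x[1]) for x in e],fit([x[0] for x in e],k,c,3))
g=cv2.cvtColor(im,cv2.COLOR_BGR2GRAY)
for u in(524,530,536,542,548): print(u,g[120:240:3,u].tolist())
E
```

```text
top [55.0, 53.5, 54.0, 53.5, 55.5, 55.0, 54.5, 53.5, 55.5, 52.0, 51.5, 53.5, 54.5, 52.5, 52.0, 53.0, 51.5, 52.0, 51.5, 51.5, 52.0] (array([805.4, -72.5,  52.8]), np.float64(0.748472814881436))
wrist [55.0, 57.0, 57.0, 58.0, 59.0, 59.5, 60.5, 59.5, 59.5, 50.0, 74.0, 60.5, 60.5, 59.5, 60.0, 60.5, 60.0, 59.5, 59.0, 58.0, 57.5, 57.0, 56.0, 55.5] (array([810.6, -74. ,  56.1]), np.float64(1.3567121498990746))
524 [213, 212, 212, 212, 212, 212, 212, 212, 212, 215, 219, 206, 202, 82, 63, 74, 76, 78, 79, 79, 78, 78, 79, 78, 79, 79, 78, 79, 77, 78, 78, 79, 196, 229, 172, 111, 114, 115, 114, 112]
530 [212, 213, 211, 212, 212, 211, 216, 226, 80, 83, 82, 80, 81, 80, 79, 79, 77, 76, 77, 70, 71, 83, 88, 121, 80, 72, 73, 72, 73, 75, 74, 75, 74, 72, 108, 115, 112, 112, 112, 111]
536 [213, 211, 213, 213, 212, 215, 69, 82, 82, 82, 80, 80, 79, 77, 75, 74, 73, 73, 71, 71, 71, 71, 71, 71, 72, 72, 71, 71, 71, 72, 71, 71, 72, 71, 73, 70, 117, 111, 111, 110]
542 [213, 212, 212, 212, 213, 216, 71, 81, 133, 80, 79, 79, 77, 76, 76, 76, 73, 73, 73, 73, 72, 72, 72, 71, 72, 71, 72, 80, 92, 94, 87, 87, 84, 82, 73, 58, 109, 109, 108, 109]
548 [213, 213, 212, 212, 213, 215, 65, 82, 78, 78, 79, 77, 76, 76, 75, 74, 72, 81, 87, 99, 93, 89, 87, 85, 79, 72, 57, 81, 115, 113, 110, 110, 107, 108, 107, 107, 108, 108, 107, 106]
```

```bash
python3 - <<'E'
from h import *
np.set_printoptions(precision=1,suppress=True)
_,Kt,Ct=grab('top');_,Ks,Cs=grab('scene');_,K,C=grab('wrist')
a=-.108;L=np.array([745.4,-66.6,291.]);f=np.array([np.cos(a),np.sin(a),0]);l=np.array([-np.sin(a),np.cos(a),0]);up=.866*np.array([0,0,1])-.5*f;n=.866*f+.5*np.array([0,0,1])
for h in(20,35,50):
  for s in(36,-36):
    for t in(0,9):
      p=L+l*s+up*h+n*t;print(h,s,t,'topcrop',(proj(Kt,Ct,p)-[290,105])*6.667,'scenecrop',(proj(Ks,Cs,p)-[230,95])*6.667+[400,0],'wrist',proj(K,C,p))
print('bottom',[((proj(Ks,Cs,L+l*s-up*h)-[230,95])*6.667+[400,0]) for s in(36,-36) for h in(100,130)],[((proj(Kt,Ct,L+l*s-up*h)-[290,105])*6.667) for s in(36,-36) for h in(100,130)])
E
```

```text
20 36 0 topcrop [ 84.6 209.5] scenecrop [581.6 221.5] wrist [538.2 147.3]
20 36 9 topcrop [ 87.1 186.3] scenecrop [567.3 197.4] wrist [551.  147.5]
20 -36 0 topcrop [277.  234.5] scenecrop [767.6 125.8] wrist [523.7 224.5]
20 -36 9 topcrop [280.2 211.4] scenecrop [753.7 102.3] wrist [535.5 226.1]
35 36 0 topcrop [ 81.6 222.2] scenecrop [590.  207.6] wrist [540.9 148.1]
35 36 9 topcrop [ 84.1 198.7] scenecrop [575.5 183.2] wrist [554.5 148.4]
35 -36 0 topcrop [276.5 247.5] scenecrop [778.3 111. ] wrist [525.6 229.1]
35 -36 9 topcrop [279.8 224.1] scenecrop [764.2  87.1] wrist [538.  230.8]
50 36 0 topcrop [ 78.5 235.1] scenecrop [598.6 193.3] wrist [543.9 149.1]
50 36 9 topcrop [ 81.1 211.4] scenecrop [583.9 168.5] wrist [558.4 149.4]
50 -36 0 topcrop [276.  260.7] scenecrop [789.3  95.7] wrist [527.6 234.2]
50 -36 9 topcrop [279.3 237.2] scenecrop [775.   71.5] wrist [540.7 236.1]
bottom [array([521.8, 320.4]), array([508.7, 342.2]), array([691.3, 231.9]), array([674.4, 255.4])] [array([105.9, 119. ]), array([110.6,  98.9]), array([280.4, 141.8]), array([281.2, 121.2])]
```

>>> play_rows:
  motion:
    - [1,4,-1,25,0]
    - [1,8,-2,60,0]
    - [1,12,-4,95,0]
    - [1,14.7,-4.7,125,0]
    - [1,14.7,-4.7,140,0]

```text
clock: 12.35
ee_pos: [535.4, -44.6, 256.1]
tool_rot: [-0.002, 0.744, 0.668, -0.002]
ft_force: [-0.1, -0.5, -3.2]
grip_width: 0.185
grasp_force: 45.0
```

>>> play_rows:
  motion:
    - [1,0,0,6,0]
    - [1,0,0,10,0]
    - [1,0,0,10,0]
    - [1,0,0,10,0]
    - [1,0,0,10,0]

```text
clock: 12.77
ee_pos: [537.5, -45.2, 253.1]
tool_rot: [0.001, 0.744, 0.668, 0.001]
ft_force: [0.5, 0.3, -2.5]
grip_width: 0.179
grasp_force: 45.0
```

```bash
python3 - <<'E'
from h import *
np.set_printoptions(precision=1,suppress=True)
plan((536.8,-45.2,250),-0.105)
tp,Kt,Ct=grab('top','t9.png');im,K,C=grab('wrist','w9.png');sc,Ks,Cs=grab('scene','s9.png')
a=-.108;c=np.array([573.2,-48.1]);X=np.array([np.cos(a),np.sin(a)]);Y=np.array([-X[1],X[0]])
for n,k,Q in(('top',Kt,Ct),('scene',Ks,Cs),('wrist',K,C)):
  print(n,[proj(k,Q,(*(c+X*i*36+Y*j*52),215)) for i,j in((-1,1),(1,1),(1,-1),(-1,-1))])
# ascii of top around tin
def asc(im,x,y,w,h,s):
  g=cv2.cvtColor(im[y:y+h,x:x+w],cv2.COLOR_BGR2GRAY)
  g=cv2.resize(g,None,fx=s,fy=s/2,interpolation=cv2.INTER_AREA)
  for r in g: print(''.join(' .:-=+*#%@'[min(9,int(255*(v/255)**.6)//26)] for v in r))
asc(tp,285,140,75,55,1.5)
asc(im,300,100,150,160,.8)
E
```

```text
at [537.5 -45.2 253.1] yaw -0.1082 tilt [ 0. -0.] F [ 0.5  0.3 -2.5] t 12.7667 grip 0.179 44.980119466781616
shift [-0.1 -0.7  3.1] turn -0.003
top [array([287.6, 216.5]), array([291.1, 189.7]), array([329.8, 194.6]), array([326.5, 221.3])]
scene [array([305.7, 218.8]), array([286.5, 196. ]), array([325.1, 173.6]), array([344.9, 194.9])]
wrist [array([317.1, 151. ]), array([420.1, 151. ]), array([408.4, 284.6]), array([317.1, 284.7])]
%%%%%%##%%%%%%%%%%%#####+-:...:..::::..::::.....::......:.....:...:.....:=+###%%%%%%%%%%%%%%%%%%%%%%%%%%%%%%%%%%
%%%##%%##%%%%%%%%%%##**#+=-....::::::::::::...........:::::::::..:......-=+###%%%%%%%%%%%%%%%%%%%%%%%%%%%%%%%%%%
############%%#%%%%##****+=:....:...:::..............:::::::::::.::...::=+###%%%%%%%%%%%%%%%%%%%%%%%%%%%%%%%%%%%
############%####%%##******--....:::::::::..........::::::::::.::::..:-=*##%%%%%%%%%%%%%%%%%%%%%%%%%%%%%%%%%%%%%
##################%%%##***#+=-...:::::::::.........::::::::::::::...:-=+###%%%%%%%%%%%%%%%%%%%%%%%%%%%%%%%%%%%%%
###################%%%##*****+-:.....:::::.........::::::::::::...:--+*####%%%%%%%%%%%%%%%%%%%%%
[... 11015 characters left out ...]
::::---------------------------------------------------=========++*%%%%%%%%%%%%%%%%%%%%%%%%%%%%
---::::::::::::::::::::::::::------------------------------------------------------=========****************#%%%%%%%%%%%
---:::::::::::::::::::::::::::-----------::-:::-:----------------------------------------====================+#%%%%%%%%%
--::::::::::::::::::::::::::::-----------::::-::-----------------------------------------======================+%%%%%%%%
--:::::::::::::::::::::::::::::----------::::---::-----------------------------------------======================+#%%%%%
--:::::::::::::::::::::::::::::----------::::-::-------------------------------------------========================+%%%%
```

>>> play_rows:
  motion:
    - [1,0,-0.7,2,0]
    - [1,0,-0.7,3,0]
    - [1,0,-0.7,3,0]
    - [1,0,-0.7,3,0]
    - [1,0,-0.7,3,0]

```text
clock: 13.33
ee_pos: [536.2, -44.8, 248.0]
tool_rot: [-0.0, 0.744, 0.668, -0.0]
ft_force: [0.3, 0.1, -2.7]
grip_width: 0.184
grasp_force: 45.0
```

>>> play_rows:
  motion:
    - [1,0,0,0,0]
    - [1,0,0,0,0]
    - [1,0,0,0,0]
    - [1,0,0,0,0]
    - [1,0,0,0,0]

```text
clock: 13.75
ee_pos: [536.3, -44.9, 248.2]
tool_rot: [0.0, 0.744, 0.668, 0.0]
ft_force: [0.0, 0.9, -2.9]
grip_width: 0.18
grasp_force: 45.0
```

```bash
python3 - <<'E'
from h import *
np.set_printoptions(precision=1,suppress=True)
plan((536.8,-45.2,250),-0.105)
sc,K,C=grab('scene','s10.png');o=cv2.imread('pics/scene0.png')
# golden loaves unchanged?
def gold(i):
    h=cv2.cvtColor(i,cv2.COLOR_BGR2HSV);m=cv2.inRange(h,(17,110,120),(32,255,255));n,l,s,c=cv2.connectedComponentsWithStats(m);return [(c[k],int(s[k,4])) for k in range(1,n) if s[k,4]>150]
print(gold(o),gold(sc))
t0=cv2.imread('pics/top0.png');t,_,_=grab('top');print(gold(t0),gold(t))
# scene: tin rim predicted vs darkness
a=-.108;c=np.array([573.2,-48.1]);X=np.array([np.cos(a),np.sin(a)]);Y=np.array([-X[1],X[0]])
print([proj(K,C,(*(c+X*i*36+Y*j*52),z)) for z in(215,167) for i,j in((1,1),(1,-1),(-1,1))])
g=cv2.cvtColor(sc[160:260,265:365],cv2.COLOR_BGR2GRAY);g=cv2.resize(g,None,fx=1,fy=.5,interpolation=cv2.INTER_AREA)
for r in g: print(''.join(' .:-=+*#%@'[min(9,int(255*(v/255)**.6)//26)] for v in r))
E
```

```text
at [536.3 -44.9 248.2] yaw -0.108 tilt [0. 0.] F [ 0.   0.9 -2.9] t 13.75 grip 0.18 44.98017132282257
shift [-0.3  0.5 -1.8] turn -0.003
[(array([401.3, 177.9]), 334), (array([355.1, 203.3]), 404)] [(array([356.7, 207.4]), 202)]
[(array([348.1, 212.8]), 394), (array([396.2, 221.4]), 365), (array([151.5, 244. ]), 198), (array([103.8, 336.4]), 3981)] [(array([356.6, 213.1]), 204), (array([396.2, 221.2]), 345), (array([151.6, 243.9]), 193), (array([103.9, 336.8]), 3890)]
[array([286.5, 196. ]), array([325.1, 173.6]), array([305.7, 218.8]), array([287.6, 208.2]), array([324.8, 186.2]), array([306.2, 230.6])]
+*############%%%%%%%%%%%%%%%%%%%%##*===+***+-:....:...:...............:.:..::::--==================
+*############%%%%%%%%%%%%%%%%%%%%%%##+==----:..............::::::.::::::::...:::-==================
=+*****########%%%%%%%%%%%%%%%%%%%%%%#*+-::::::.........:...::.::::::::..::.:.:::--=================
==----===++***##%%%%%%%%%%%%%%%%%%%%%##+-:::::::..............:...:.:.....:.:.::::-=================
=--::::::::--=+*###%%%%%%%%%%%%%%%%%%##*=:.::::::::........:..::::.:.:..:..:.::.::--
[... 3861 characters left out ...]
########################**++++++*######%###############*=-:::::-----:-----:---================
#################################***####%%%%###%%###%#########+=-:::::---::-----------============++
###################################%%%%%%%%%%##%###############*+--:::::-------:--------=======++++=
##################################%%%%%%%%%%%%##################*+=--::::----:-:-::-:-----=====+++==
##################################%%%%%%%%%%%%#%%%%%%###########*++=--::::::::::::---------=========
##################################%%%%%%%%%%%%%%%%%%#%#######**+++++==--:::::::-:::::-::-----=======
###################################%%%%%%%%%%%%%%%%%%%####**++++++++++==--::::::---:::::-::----====+
```

>>> play_rows:
  motion:
    - [1,0,0.5,-1.5,0]
    - [1,0,0.5,-1.5,0]
    - [1,0,0.5,-1.5,0]
    - [1,0,0.5,-1.5,0]
    - [1,0,0.5,-1.5,0]

```text
clock: 14.27
ee_pos: [536.8, -44.9, 249.6]
tool_rot: [-0.0, 0.744, 0.668, 0.0]
ft_force: [0.7, -0.3, -2.5]
grip_width: 0.179
grasp_force: 45.0
```

>>> play_rows:
  motion:
    - [1,0,0,0,0]
    - [1,0,0,0,0]
    - [1,0,0,0,0]
    - [1,0,0,0,0]
    - [1,0,0,0,0]

```text
clock: 14.68
ee_pos: [536.8, -44.9, 249.6]
tool_rot: [-0.0, 0.744, 0.668, 0.0]
ft_force: [-0.3, -0.1, -4.4]
grip_width: 0.179
grasp_force: 45.0
```

```bash
python3 - <<'E'
from h import *
plan((536.8,-45.2,250),-0.105)
print(abs(env.read_state()['joint_velocities']).max(),env.finish_job())
E
```

```text
at [536.8 -44.9 249.6] yaw -0.108 tilt [-0.  0.] F [-0.3 -0.1 -4.4] t 14.6833 grip 0.179 44.98019278049469
shift [-0.3  0.1 -0.4] turn -0.003
the job is handed in; nothing more can be done
0.0010211692048052255 None
```

I handed the job in at 14.7 s with the cocoa tin held still on the lifter about 20 cm in front of the lens, level and square by my measurements; no verdict came back, and one golden loaf was partly hidden in the last check (the other had not moved).

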